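# Seat a mould and hold the vacuum former's frame open

### The arm

A 7-joint arm with a two-finger parallel gripper is mounted at the origin on the work surface. World frame = base frame: x ahead of the robot, y to its left, z up, the work surface at z = 0. Lengths are in mm, angles in degrees, forces in N, time in s.
With the tool pointing down it reaches from about 400 to 875 mm from the base axis. Payload 4.4 kg.
Tool frame: the origin (TCP) lies at the very end of the fingers, on their centre line; the grasp point (between the pads) lies 19 mm behind it (env.pinch_z is the distance from the TCP to the grasp point, in mm); z points along the fingers, y is the direction in which the jaws open and shut (so a half turn about z gives the same grasp; the last joint's range is limited). The gripper opens to 85 mm and grips with 20 to 120 N. Pads are 22 mm wide; open, the fingers measure 114 mm over their backs; the gripper's body (76 mm by 85 mm) begins 54 mm behind the grasp point. The pads swing forward as they close: fully open they stand 13 mm farther back than shut.
Start: joints at [-80.604, 36.005, 2.206, 86.941, -1.547, 57.084, -1.146], TCP at [148.033, 632.933, 231.313] pointing down, gripper open.
Joint ranges: [-175.42, 175.42], [-21.48, 121.26], [-71.46, 75.88], [10.55, 141.38], [-63.04, 243.04], [13.31, 113.54], [-168.57, 168.57]. Speed limits (degrees/s): [147.25, 147.25, 180, 180, 180, 180, 180].

### API

Orientations are given as [roll, pitch, yaw] about the fixed x, y, z axes, in that order (R = Rz(yaw) Ry(pitch) Rx(roll)).
In Python, from bench import env, cams, ticket gives the robot as it stands.
- The arm moves only by the tool play_rows, never from a script. Its argument "increments" is a list of rows, each a list of 6 numbers: the shift along the tool's x, y, z in m, then the turn, a rotation vector about the tool's x, y, z in degrees. In form: [[tx, ty, tz, wx, wy, wz], ...]. A call has 1 to 10 rows; each row shifts and turns the pose as measured when the row begins, along the tool's axes as they then stand; what a row does not reach is not made up. A row lasts 1/10 s, in which the tool goes at most 50 mm and 8.59 degrees, less where a joint would pass 70% of its speed; a pose out of reach is approached as far as the arm can. A call with a gripper value outside its range is refused whole. "gripper" is the closure, from 0 (fully open) to 1 (shut), set as the call begins (left out, the last holds). The fingers move at their own pace and stop on an object; the grip force is fixed at half the most. Time passes only in rows, so rows that do not move let the fingers close. It gives the time, the measured TCP pose, the force and the opening at its end, in the units of the state.
- env.get_state(): the state, without advancing time (a new reading comes with each control period).
- cams.camera(name): name is "scene" or "side" or "wrist"; returns the picture (400x640x3 uint8, red, green, blue); there is no depth.
- cams.camera_model(name): a dict with "vertical_fov" (degrees; the focal length in pixels is half the picture's height over the tangent of half this angle, whatever the lens; pixels are square), "cx", "cy" (the principal point, pixels), "D" ([k1, k2, p1, p2, k3] as OpenCV has them; the pictures are not rectified), "position" and "attitude" of the camera in the world. Camera axes: x right, y up, looking along -z (the intrinsics and any distortion apply to the point x, -y, -z); pixel columns grow to the right and rows downward; lengths in mm; the calibration is good to about 2 mm. A picture is of the moment at which its call begins: read the wrist's pose just before it. camera_model takes no time and is no camera call; for the wrist camera it gives the pose at the moment of the call.
- ticket.hand_in(): hands the job in, once; it reports no verdict.
The state is a dict: "time_s": time; "joint_pos": joint angles; "qd": joint speeds; "joint_efforts": joint torques, N m; "position": TCP position; "orientation": TCP orientation; "ft_force": force on the tool from outside, world axes, zero at the start; "moment": the same for the moment, N m; "grip_width": opening from 0.0 (shut) to 1.0 (fully open).
Only numpy, scipy, OpenCV 4.12 (cv2) and the standard library are available. Lean on these libraries where they do the work, as an engineer would, in place of code of your own. Each camera call takes 0.05 s, during which the arm holds its last target.

### The job

Seat the cobblestone mould (the board with the oblong block, not the one with the round dome) fully down on the two pegs of the vacuum former's platen, through the window of the shut clamp frame, and let go of it. Then take the clamp frame by its front handle, lift it open to 45 degrees and hold it there so that I can slide a plastic sheet in: it falls shut by itself, so do not let it drop, and finish still holding it steady. Leave the other things on the bench where they are.

Things in the scene. Friction and masses are not known exactly. Their poses are not given: they have to be found in the camera images.
- stone_mould: cobblestone mould: brown wooden board 100 (its x) x 150 (its y) x 18 mm, on it in the middle an oblong pale block 46 mm wide (x), 90 long (y), sides upright from 18 to 54 mm above the underside. Two 13 mm holes through the board at y +-58 mm. 0.3 kg. Origin: centre of the underside, z up. Starts flat on the bench in one of two places left of the machine. Either way round fits
- former: vacuum former: fixed white cabinet, deck 80 mm above the bench, 400 mm wide (y), from x -125 (front, the robot's side) to x +435 mm (back). Origin on the bench under the platen's centre; x to its back, y to its left. Heater rails along both sides (y +-182 mm), tops at 98 mm. Heater hood parked at the back, from x +170 mm, top at 176 mm
- platen (a point): centre of the top face of the former's perforated aluminium platen (190 x 250 mm), 90 mm above the bench; axes as the former's. The mould's underside lies on this face when home
- peg_left (a point): foot of the left peg on the platen's top face, 58 mm from the platen's centre along the former's +y. Upright steel peg 10 mm across, 15 mm high, the last 6 mm tapered to a 3 mm nose
- peg_right (a point): foot of the right peg, the same, 58 mm from the platen's centre along the former's -y
- frame_hinge (a point): middle of the clamp frame's hinge line, 130 mm behind the platen's centre, 102 mm above the bench; the hinge runs along the former's y
- frame (a joint): clamp frame's opening angle, rad: 0 shut (level), grows as its front edge rises, stop at 1.13; 45 degrees is 0.785. Flat aluminium frame 240 x 300 mm (x, y), 12 mm thick, window 200 x 260 mm round the platen; shut, its top is 108 mm above the bench. No spring or stay, falls shut from any angle; with handle about 0.75 kg, takes about 4 N to lift at the handle
- handle: frame's front handle: black round bar 14 mm thick, 150 mm long along the former's y, on two stems 66 mm either side of its middle, in the frame's plane. Origin: the bar's middle; axes turn with the frame, x to the hinge 285 mm away. 102 mm above the bench shut, 304 mm at 45 degrees. 28 mm clear between bar and frame edge; bench beup to about 20 mm high
- dome_mould: the other mould board, not wanted: the same 100 x 150 x 18 mm board with the same holes, but carrying a round dome 64 mm across and 35 mm high. Origin under the board's centre. It may lie in either of the two places beside the machine
- masking_tape: roll of masking tape lying flat, 96 mm across, 36 mm high, origin under its centre
- flat_brush: paint brush lying flat, origin under its middle, up to about 20 mm high
- sanding_block: cork sanding block 68 x 110 x 28 mm, origin under its centre
- tape_measure: pocket tape measure, 62 x 66 x 34 mm, origin under its centre
Not all that is in view belongs to the job. Leave any turquoise look-alike of the stone_mould alone.

How it is judged (in metres and radians):
On the way, in this order (a step that is already met when the one before it is completed fails the run):
1. the cobblestone mould lies fully down on both pegs, let go, with the clamp frame shut (horizontal distance between stone_mould and platen below 0.004 m and z of stone_mould in the frame of platen below 0.003 m and angle between stone_mould's own z axis and vertical below 0.04 rad and angle between the y axis of stone_mould and the y axis of former, either way round below 0.06 rad and contact force between the fingers and stone_mould below 0.2 N and value of joint frame below 0.1 rad), for 0.2 s.
2. the clamp frame is being lifted by its handle, the mould staying home (value of joint frame above 0.3 rad and contact force between the fingers and handle above 1 N and horizontal distance between stone_mould and platen below 0.004 m and z of stone_mould in the frame of platen below 0.003 m and angle between stone_mould's own z axis and vertical below 0.04 rad and angle between the y axis of stone_mould and the y axis of former, either way round below 0.06 rad and contact force between the fingers and stone_mould below 0.2 N), for 0.1 s.
At the end, for the whole second after the job is handed in: The fingers hold the frame by its handle (over 1 N), still (under 0.06 rad/s), at 45 degrees within 7 (0.665 to 0.905 rad); the cobblestone mould lies untouched on the pegs: centred within 4 mm, underside within 3 mm of the platen, level within 0.04 and square within 0.06 rad (value of joint frame between 0.665 and 0.905 rad and velocity of joint frame between -0.06 and 0.06 rad/s and contact force between the fingers and handle above 1 N and horizontal distance between stone_mould and platen below 0.004 m and z of stone_mould in the frame of platen below 0.003 m and angle between stone_mould's own z axis and vertical below 0.04 rad and angle between the y axis of stone_mould and the y axis of former, either way round below 0.06 rad and contact force between the fingers and stone_mould below 0.2 N); the arm keeps its last pose, push and grip.
It fails at once if the clamp frame is let drop (closing faster than 2.5 rad/s) (velocity of joint frame below -2.5 rad/s).
It fails at once if the dome mould or another thing on the bench is pushed about (over 40 mm) (distance of any of dome_mould, masking_tape, flat_brush, sanding_block, tape_measure from where it was at the start of the episode above 0.04 m).
It also fails if it takes over 58 s, if anything falls off the work surface, if the arm or the gripper's body presses on something with over 40 N, if the wrist force passes 120 N, or if a joint passes its speed limit or range.

## Working session

There is one attempt and no reset: what is moved stays moved. The work goes in short steps, Python scripts to look and compute and a tool call to move; the robot and the scene stay as the last step left them, time stands still between calls to the robot, and variables do not carry over. Pictures are saved under pics/ and viewed, and the job is handed in when it is done.

Besides the shell and the picture viewer there is one more tool, called after ">>>" by a JSON object that holds its "method" and its "body". play_rows: Moves the arm, as the interface text tells. Its arguments: {"type":"object","properties":{"increments":{"type":"array"},"gripper":{"type":"number"}},"required":["increments"]}

```bash
ls; mkdir -p pics; python3 - <<'E'
from bench import env,cams,ticket
import cv2
s=env.get_state();print(s)
for n in["scene","side","wrist"]:
    m=cams.camera_model(n);print(n,m)
    im=cams.camera(n);cv2.imwrite(f"pics/{n}0.png",im[:,:,::-1])
E
```

```text
pics
{'time_s': 0.0, 'joint_pos': array([-80.60384522,  36.05987209,   2.20245385,  86.99646873,
        -1.54570749,  57.08415337,  -1.14403009]), 'qd': array([-0.06099759, -0.04545445, -0.07228687,  0.018396  , -0.00277635,
       -0.00721469, -0.02166069]), 'joint_efforts': array([-5.01389786e-04, -5.63403547e+01,  1.22601572e+00, -1.93440610e+01,
        1.09608166e-02,  1.06366063e-02, -8.04830592e-06]), 'position': array([147.8880612 , 632.30188151, 230.37563583]), 'orientation': array([-1.79889214e+02,  2.53409664e-03,  1.66836445e+02]), 'ft_force': array([-0.12855369,  0.69967878, -0.08327419]), 'moment': array([ 0.01419718, -0.01798087,  0.01939829]), 'grip_width': 0.9981567249382864}
scene {'vertical_fov': 48.560242411770915, 'cx': 313.44016108970794, 'cy': 196.63666461831838, 'D': array([-0.12493484,  0.        ,  0.        ,  0.        ,  0.        ]), 'position': array([ 977.78875332, -290.8996412 , 1085.90803596]), 'attitude': array([31.88896493, -0.32626832, 52.06492189])}
side {'vertical_fov': 43.77450140543492, 'cx': 321.86294727309877, 'cy': 201.19770959317174, 'D': array([-0.15378859,  0.        ,  0.        ,  0.        ,  0.        ]), 'position': array([ 293.23317012, -888.41984116,  968.40834272]), 'attitude': array([ 49.35471102,   1.20113934, -14.82803077])}
wrist {'vertical_fov': 63.224252001984674, 'cx': 316.3003297167506, 'cy': 199.48838006319917, 'D': array([0.00172024, 0.        , 0.        , 0.        , 0.        ]), 'position': array([ 83.92407885, 648.13309876, 372.74628874]), 'attitude': array([-1.50482389e+01,  6.11758639e-02,  7.68947926e+01])}
```

View pics/scene0.png

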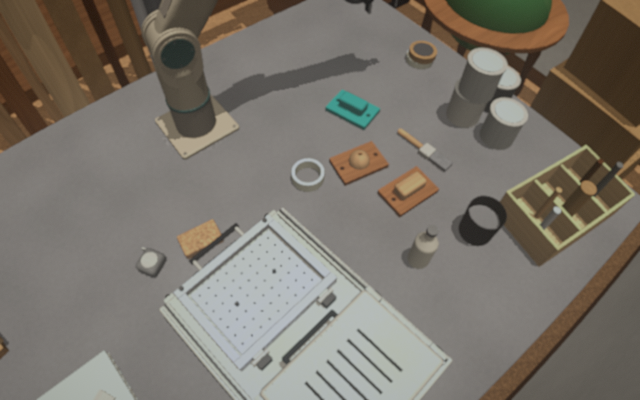

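View pics/side0.png

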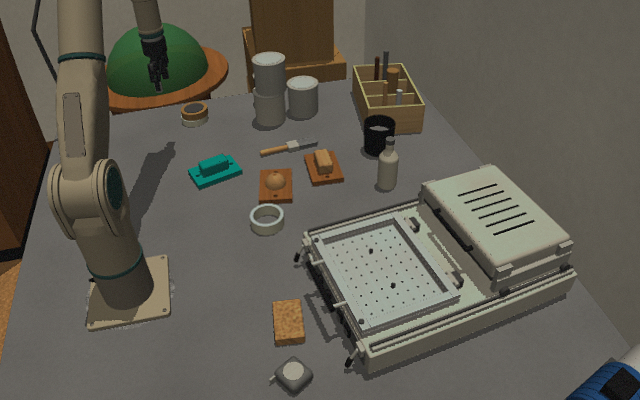

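View pics/wrist0.png

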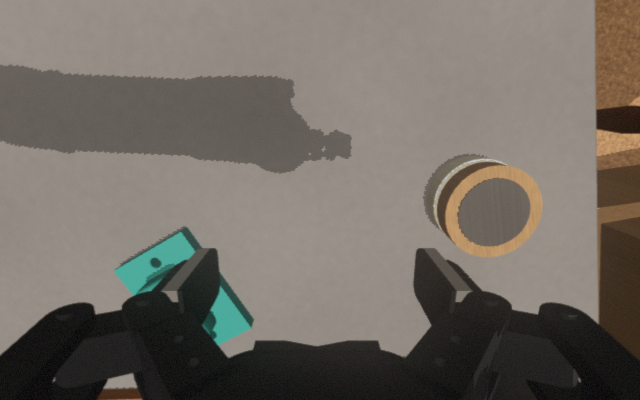

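```bash
cat > h.py <<'E'
import numpy as np,cv2
from scipy.spatial.transform import Rotation as R
def K(m):
    f=200/np.tan(np.radians(m["vertical_fov"]/2)); return np.array([[f,0,m["cx"]],[0,f,m["cy"]],[0,0,1.]])
def ray(m,uv):
    uv=np.array(uv,float).reshape(-1,1,2)
    p=cv2.undistortPoints(uv,K(m),m["D"]).reshape(-1,2)
    d=np.c_[p[:,0],-p[:,1],-np.ones(len(p))]
    return m["position"],R.from_euler("xyz",m["attitude"],degrees=True).apply(d)
def plane(m,uv,z):
    o,d=ray(m,uv); return o+d*((z-o[2])/d[:,2])[:,None]
def proj(m,P):
    P=np.array(P,float).reshape(-1,3)
    c=R.from_euler("xyz",m["attitude"],degrees=True).inv().apply(P-m["position"])
    c=c*[1,-1,-1]
    return cv2.projectPoints(c,np.zeros(3),np.zeros(3),K(m),m["D"])[0].reshape(-1,2)
def tri(m1,u1,m2,u2):
    o1,d1=ray(m1,u1);o2,d2=ray(m2,u2);d1=d1[0];d2=d2[0]
    t=np.linalg.lstsq(np.c_[d1,-d2],o2-o1,rcond=None)[0]
    a=o1+t[0]*d1;b=o2+t[1]*d2
    return (a+b)/2,np.linalg.norm(a-b)
E
python3 - <<'E'
from h import *
s=cv2.imread("pics/scene0.png");d=cv2.imread("pics/side0.png")
a=cv2.resize(s[200:370,155:345],None,fx=4,fy=3.5,interpolation=cv2.INTER_CUBIC) if 0 else cv2.resize(s[205:355,155:345],None,fx=4,fy=4,interpolation=cv2.INTER_CUBIC)
cv2.imwrite("pics/sA.png",a)
b=cv2.resize(d[200:350,285:475],None,fx=4,fy=4,interpolation=cv2.INTER_CUBIC);cv2.imwrite("pics/dA.png",b)
c=np.hstack([cv2.resize(s[130:220,320:450],None,fx=3,fy=4),cv2.resize(d[140:230,240:370],None,fx=3,fy=4)]);cv2.imwrite("pics/mA.png",c)
E
```

```text
(no output)
```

View pics/sA.png

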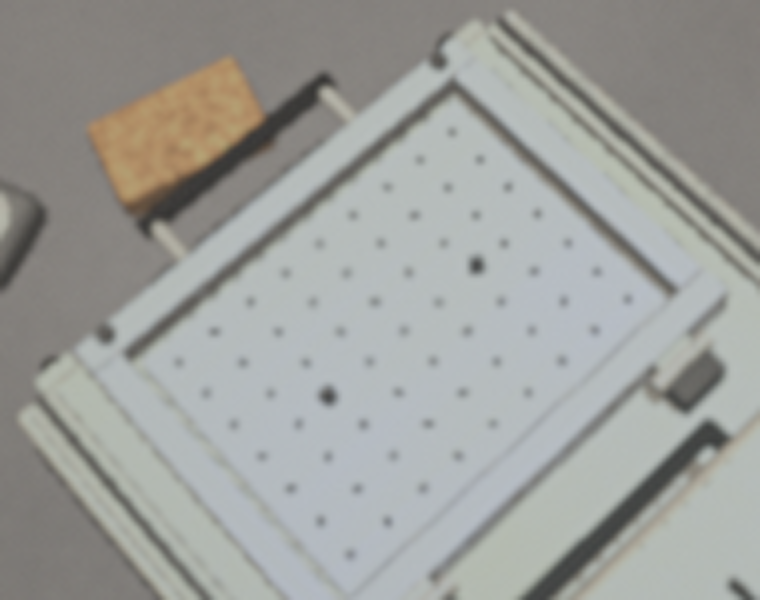

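View pics/dA.png

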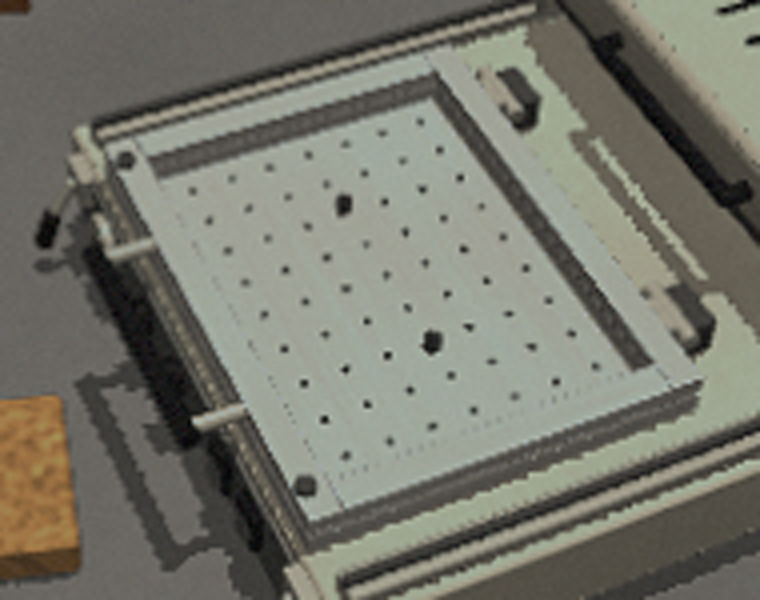

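View pics/mA.png

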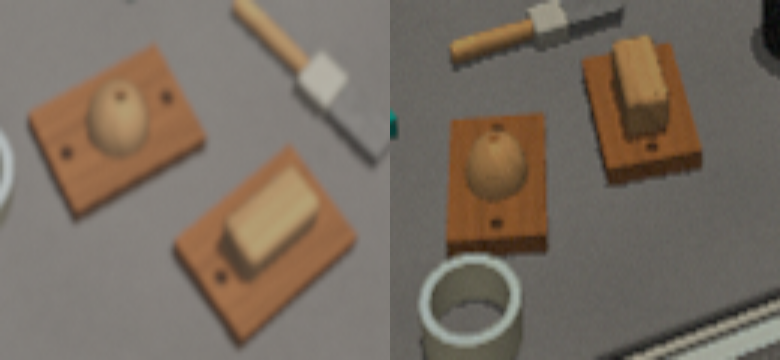

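```bash
python3 - <<'E'
from h import *
from bench import cams
S=cams.camera_model("scene");D=cams.camera_model("side")
pl=[plane(S,(274.2,271.2),97.5)[0],plane(D,(371,251.2),97.5)[0]]
pr=[plane(S,(237,304),97.5)[0],plane(D,(393,285.5),97.5)[0]]
print(pl,pr,tri(S,(274.2,271.2),D,(371,251.2)),tri(S,(237,304),D,(393,285.5)))
for a,b in zip(pl,pr): print("c",(a+b)/2,"len",np.linalg.norm(a-b),"yaw",np.degrees(np.arctan2(*(b-a)[[0,1]]*[1,-1])))
print("handle",plane(S,[(236.2,225),(192,260.5)],109))
for n,m in(("scene",S),("side",D)):
    im=cv2.imread(f"pics/{n}0.png");hsv=cv2.cvtColor(im,cv2.COLOR_BGR2HSV)
    c=(407,190) if n=="scene" else (323,166)
    x0,y0=c[0]-45,c[1]-40
    k=cv2.inRange(hsv,(3,90,50),(16,255,255));
    k2=np.zeros_like(k);k2[y0:y0+80,x0:x0+90]=k[y0:y0+80,x0:x0+90]
    n_,l,st,ce=cv2.connectedComponentsWithStats(k2)
    print(n,[(st[i],ce[i]) for i in range(1,n_) if st[i,4]>60])
    i=max(range(1,n_),key=lambda i:st[i,4]-5*np.hypot(*(ce[i]-c))*3)
    cs,_=cv2.findContours((l==i).astype(np.uint8),cv2.RETR_EXTERNAL,cv2.CHAIN_APPROX_NONE)
    ct=cs[0];h=cv2.convexHull(ct);ap=cv2.approxPolyDP(h,3,True).reshape(-1,2);print(ap)
    print(plane(m,ap,18).round(1))
E
```

```text
[array([ 604.15195277, -111.21426681,   97.5       ]), array([ 601.53261706, -114.31454733,   97.5       ])] [array([ 618.11220452, -226.53332612,   97.5       ]), array([ 614.48243469, -229.00784614,   97.5       ])] (array([ 602.82080259, -110.6425087 ,   93.58234784]), np.float64(0.38169638083521884)) (array([ 616.27347376, -226.01186617,   93.14265043]), np.float64(0.6644898727347491))
c [ 611.13207865 -168.87379646   97.5       ] len 116.16098341706125 yaw 6.9025033072900985
c [ 608.00752587 -171.66119674   97.5       ] len 115.42205408085186 yaw 6.441883344699345
handle [[ 449.43703749 -117.18638234  109.        ]
 [ 465.75401187 -254.99884854  109.        ]]
scene [(array([362, 150,  26,  27, 483], dtype=int32), array([372.35817805, 161.72877847])), (array([ 378,  167,   60,   49, 1277], dtype=int32), array([406.92482381, 192.27016445]))]
[[417 167]
 [437 190]
 [399 215]
 [378 191]]
[[564.6 431.2  18. ]
 [658.8 419.5  18. ]
 [650.6 273.7  18. ]
 [555.8 280.6  18. ]]
side [(array([304, 150,  40,  36, 900], dtype=int32), array([323.08111111, 168.82333333])), (array([278, 168,  15,  36, 479], dtype=int32), array([284.62839248, 185.45720251]))]
[[333 151]
 [343 181]
 [313 185]
 [304 155]
 [315 150]]
[[658.5 424.5  18. ]
 [644.2 261.1  18. ]
 [550.8 268.   18. ]
 [560.6 429.6  18. ]
 [602.5 447.2  18. ]]
```

```bash
cat >> h.py <<'E'
def plan(s,pos,rpy,n):
    """n rows straight from state to target; in tool axes (m,deg)"""
    p=np.array(s["position"]);r=R.from_euler("xyz",s["orientation"],degrees=True)
    rt=R.from_euler("xyz",rpy,degrees=True)
    w=(r.inv()*rt).as_rotvec()/n   # constant tool-axis turn
    dp=(np.array(pos)-p)/n; rows=[]
    for i in range(n):
        rows.append(np.r_[r.inv().apply(dp)/1000,np.degrees(w)]);r=r*R.from_rotvec(w)
    np.set_printoptions(suppress=True,linewidth=150)
    print("[" + ",".join("["+",".join(f"{v:.4f}" if k<3 else f"{v:.2f}" for k,v in enumerate(x))+"]" for x in rows)+"]")
E
python3 - <<'E'
from h import *
from bench import env
plan(env.get_state(),(607,352,230),(180,0,86.7),14)
E
```

```text
[[-0.0365,-0.0120,0.0001,-0.00,0.00,5.72],[-0.0375,-0.0083,0.0001,-0.00,0.00,5.72],[-0.0382,-0.0046,0.0001,-0.00,0.00,5.72],[-0.0384,-0.0007,0.0001,-0.00,0.00,5.72],[-0.0383,0.0031,0.0000,-0.00,0.00,5.72],[-0.0378,0.0069,0.0000,-0.00,0.00,5.72],[-0.0369,0.0106,0.0000,-0.00,0.00,5.72],[-0.0357,0.0143,0.0000,-0.00,0.00,5.72],[-0.0341,0.0178,0.0000,-0.00,0.00,5.72],[-0.0321,0.0211,0.0000,-0.00,0.00,5.72],[-0.0299,0.0242,0.0000,-0.00,0.00,5.72],[-0.0273,0.0270,0.0000,-0.00,0.00,5.72],[-0.0245,0.0296,0.0000,-0.00,0.00,5.72],[-0.0214,0.0319,0.0000,-0.00,0.00,5.72]]
```

>>> {"method": "play_rows", "body": {"increments": [[-0.0365,-0.012,0,0,0,5.7],[-0.0375,-0.008,0,0,0,5.7],[-0.038,-0.0045,0,0,0,5.7],[-0.0385,-0.0005,0,0,0,5.7],[-0.0385,0.003,0,0,0,5.7],[-0.038,0.007,0,0,0,5.7],[-0.037,0.0105,0,0,0,5.7],[-0.0355,0.0145,0,0,0,5.7]], "gripper": 0}}

```text
time_s: 0.95
position: [409.0, 469.7, 226.3]
orientation: [-179.5, -0.2, 120.3]
ft_force: [1.0, -0.2, -0.4]
grip_width: 0.998
```

```bash
python3 - <<'E'
from h import *
from bench import env
plan(env.get_state(),(607,352,232),(180,0,86.7),7)
E
```

```text
[[-0.0288,0.0159,-0.0010,-0.07,-0.00,4.81],[-0.0274,0.0183,-0.0010,-0.07,-0.00,4.81],[-0.0257,0.0205,-0.0010,-0.07,-0.00,4.81],[-0.0239,0.0226,-0.0009,-0.07,-0.00,4.81],[-0.0220,0.0245,-0.0009,-0.07,-0.00,4.81],[-0.0198,0.0263,-0.0009,-0.07,-0.00,4.81],[-0.0176,0.0278,-0.0009,-0.07,-0.00,4.81]]
```

>>> {"method": "play_rows", "body": {"increments": [[-0.029,0.016,-0.001,0,0,4.8],[-0.0275,0.0185,-0.001,0,0,4.8],[-0.0255,0.0205,-0.001,0,0,4.8],[-0.024,0.0225,-0.001,0,0,4.8],[-0.022,0.0245,-0.001,0,0,4.8],[-0.02,0.0265,-0.001,0,0,4.8],[-0.0175,0.028,-0.001,0,0,4.8],[0,0,0,0,0,0],[0,0,0,0,0,0]]}}

```text
time_s: 1.85
position: [617.7, 336.2, 228.5]
orientation: [-179.5, 0.6, 84.7]
ft_force: [-0.6, 0.7, 0.3]
grip_width: 0.996
```

```bash
python3 - <<'E'
from h import *
from bench import env,cams
m=cams.camera_model("wrist");im=cams.camera("wrist")[:,:,::-1].copy();cv2.imwrite("pics/w1.png",im)
import pickle;pickle.dump(m,open("w1.pkl","wb"));print(m);s=env.get_state();print(s["position"],s["orientation"],s["qd"],s["joint_pos"])
E
```

```text
{'vertical_fov': 63.224252001984674, 'cx': 316.3003297167506, 'cy': 199.48838006319917, 'D': array([0.00172024, 0.        , 0.        , 0.        , 0.        ]), 'position': array([624.94311195, 403.29649231, 370.145059  ]), 'attitude': array([-15.54996971,   0.50545482,  -5.24179909])}
[617.96167302 335.49805831 228.60903534] [-179.51916556    0.60693855   84.68100508] [-0.91680252 -0.66833741 -0.21737149  0.55386214  0.32396122  0.14911208
  0.12223374] [-43.14013673  43.19487164  23.91039092  76.91305813 -17.61988692
  64.29000199 -22.49837571]
```

View pics/w1.png

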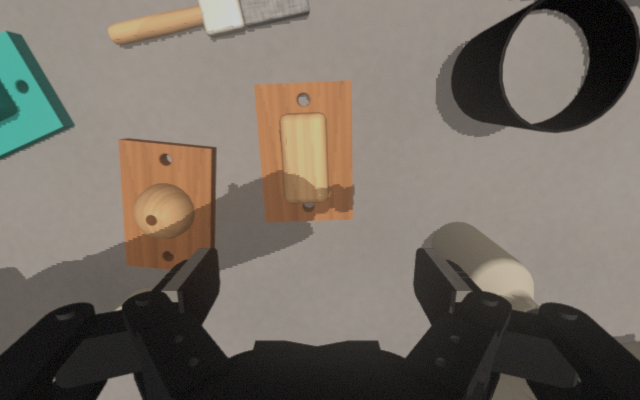

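```bash
python3 - <<'E'
from h import *
import pickle
from bench import cams
m=pickle.load(open("w1.pkl","rb"))
im=cv2.imread("pics/w1.png");hsv=cv2.cvtColor(im,cv2.COLOR_BGR2HSV)
# dark holes: centroids
g=cv2.cvtColor(im,cv2.COLOR_BGR2GRAY)
H=plane(m,[(304,100),(309,207)],18);c=H.mean(0);d=H[0]-H[1];print("holes",H,c,np.linalg.norm(d),"yaw",np.degrees(np.arctan2(-d[0],d[1])))
B=plane(m,[(281,114),(325,113),(328,202),(287,203)],54);print("block",B,B.mean(0))
C=plane(m,[(256,83),(351,81),(353,221),(266,222)],18);print("board",C,C.mean(0))
print("dome right edge",plane(m,[(215,148),(213,268)],18))
S=cams.camera_model("scene");D=cams.camera_model("side")
print("bottle base",plane(S,[(420,264)],0),plane(D,[(386,188)],0), "mug",plane(D,[(380,152)],0))
cv2.imwrite("pics/w1c.png",cv2.resize(im[70:235,245:365],None,fx=3.5,fy=3.5,interpolation=cv2.INTER_CUBIC))
E
```

```text
holes [[609.97558997 413.75131488  18.        ]
 [603.85533332 297.93930399  18.        ]] [606.91546165 355.84530944  18.        ] 115.97361513238626 yaw -3.025066044706771
block [[588.64806409 402.12197412  54.        ]
 [629.98312217 399.24920635  54.        ]
 [625.6784413  312.26473016  54.        ]
 [584.20234707 314.90539111  54.        ]] [607.12799366 357.13532544  54.        ]
board [[562.69229222 434.81348734  18.        ]
 [659.62072483 427.7957837   18.        ]
 [652.41099141 276.80576003  18.        ]
 [552.89360607 284.40626902  18.        ]] [606.90440363 355.95532502  18.        ]
dome right edge [[509.17851595 373.21422787  18.        ]
 [481.79671258 232.13488063  18.        ]]
bottle base [[789.2051225  223.94131339   0.        ]] [[767.93463472 212.59837061   0.        ]] mug [[816.09535433 399.07415355   0.        ]]
```

View pics/w1c.png

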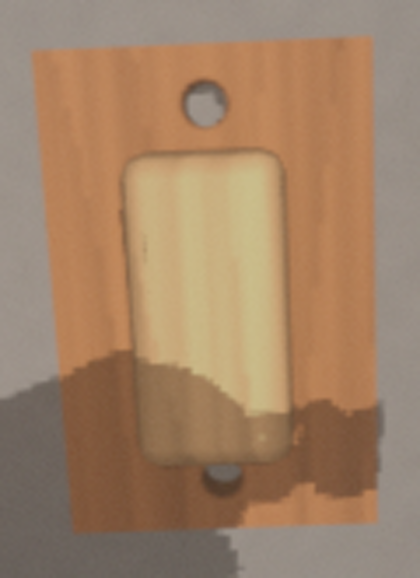

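```bash
python3 - <<'E'
from h import *
from bench import env
plan(env.get_state(),(607,355.5,90),(180,0,86.6),5)
E
```

```text
[[0.0041,-0.0023,0.0277,-0.10,0.12,-0.38],[0.0040,-0.0023,0.0277,-0.10,0.12,-0.38],[0.0040,-0.0024,0.0277,-0.10,0.12,-0.38],[0.0039,-0.0024,0.0277,-0.10,0.12,-0.38],[0.0039,-0.0024,0.0277,-0.10,0.12,-0.38]]
```

>>> {"method": "play_rows", "body": {"increments": [[0.004,-0.0025,0.0275,-0.1,0.12,-0.4],[0.004,-0.0025,0.0275,-0.1,0.12,-0.4],[0.004,-0.0025,0.0275,-0.1,0.12,-0.4],[0.004,-0.0025,0.0275,-0.1,0.12,-0.4],[0.004,-0.0025,0.0275,-0.1,0.12,-0.4],[0,0,0,0,0,0],[0,0,0,0,0,0]]}}

```text
time_s: 2.6
position: [599.6, 365.1, 88.6]
orientation: [-179.9, -0.4, 87.6]
ft_force: [0.2, -1.0, -0.4]
grip_width: 1.005
```

```bash
python3 - <<'E'
from h import *
from bench import env
plan(env.get_state(),(607,355.5,27),(180,0,86.6),4)
E
```

```text
[[-0.0024,0.0020,0.0154,-0.02,-0.09,0.24],[-0.0024,0.0020,0.0154,-0.02,-0.09,0.24],[-0.0024,0.0020,0.0154,-0.02,-0.09,0.24],[-0.0023,0.0020,0.0154,-0.02,-0.09,0.24]]
```

>>> {"method": "play_rows", "body": {"increments": [[-0.005,0.0045,0.008,0,-0.1,0.4],[-0.0025,0.0015,0.012,0,-0.1,0.2],[0,0,0.013,0,0,0],[0,0,0.01,0,0,0],[0,0,0.006,0,0,0],[0,0,0,0,0,0],[0,0,0,0,0,0]]}}

```text
time_s: 3.3
position: [608.5, 357.4, 39.8]
orientation: [179.8, -0.3, 86.9]
ft_force: [-0.6, -0.1, -0.2]
grip_width: 0.999
```

```bash
python3 - <<'E'
from h import *
from bench import env,cams
m=cams.camera_model("wrist");im=cams.camera("wrist")[:,:,::-1].copy();cv2.imwrite("pics/w2.png",im)
plan(env.get_state(),(607,355.5,25),(180,0,86.6),2);print(env.get_state())
E
```

```text
[[-0.0010,-0.0007,0.0074,0.11,-0.15,0.15],[-0.0010,-0.0006,0.0074,0.11,-0.15,0.15]]
{'time_s': 3.35, 'joint_pos': array([-42.53792252,  54.50350491,  18.55182842,  85.20870815, -22.26034213,  43.59131753, -18.20103773]), 'qd': array([ 0.00908945, -0.35888143,  0.09344697, -0.01910108, -0.10839568,  0.08553955, -0.07946245]), 'joint_efforts': array([  0.02304068, -65.68002462,   6.93631902, -15.09792745,  -0.0132923 ,  -0.05928804,   0.00073501]), 'position': array([608.37555511, 357.4024634 ,  39.76620881]), 'orientation': array([179.78432912,  -0.30534002,  86.89202151]), 'ft_force': array([ 0.74027919, -0.63858733,  1.13918751]), 'moment': array([ 0.00032312, -0.05877016,  0.00129526]), 'grip_width': 1.0026753502834544}
```

View pics/w2.png

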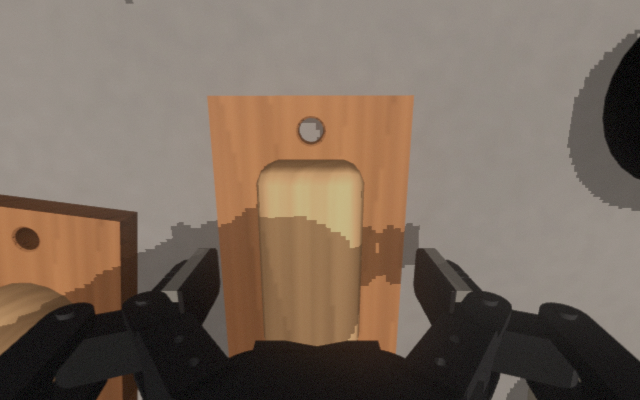

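>>> {"method": "play_rows", "body": {"increments": [[-0.001,-0.001,0.008,0.1,-0.15,0.1],[-0.001,-0.001,0.006,0.1,-0.15,0.1],[0,0,0,0,0,0]]}}

```text
time_s: 3.65
position: [606.6, 356.0, 25.6]
orientation: [179.9, -0.0, 86.7]
ft_force: [0.4, -0.0, 0.1]
grip_width: 1.0
```

>>> {"method": "play_rows", "body": {"increments": [[0,0,0,0,0,0],[0,0,0,0,0,0],[0,0,0,0,0,0],[0,0,0,0,0,0],[0,0,0,0,0,0],[0,0,0,0,0,0]], "gripper": 1}}

```text
time_s: 4.25
position: [606.5, 356.2, 25.8]
orientation: [179.9, -0.1, 86.7]
ft_force: [0.9, 0.7, -0.5]
grip_width: 0.528
```

>>> {"method": "play_rows", "body": {"increments": [[0,0,-0.005,0,0,0],[0,0,-0.015,0,0,0],[0,0,-0.03,0,0,0],[0,0,-0.04,0,0,0],[0,0,-0.04,0,0,0],[0,0,-0.03,0,0,0],[0,0,-0.015,0,0,0],[0,0,0,0,0,0],[0,0,0,0,0,0]]}}

```text
time_s: 5.15
position: [604.9, 354.7, 212.3]
orientation: [-180.0, 0.0, 86.6]
ft_force: [0.3, 0.1, -4.2]
grip_width: 0.531
```

```bash
python3 - <<'E'
from h import *
from bench import env,cams
im=cams.camera("wrist")[:,:,::-1].copy();cv2.imwrite("pics/w3.png",im)
s=env.get_state();print(s["ft_force"]);plan(s,(470,-212,205),(180,0,96.7),16)
E
```

```text
[ 0.9468347   0.36163474 -2.40260362]
[[-0.0359,-0.0063,0.0005,-0.00,0.00,-0.63],[-0.0358,-0.0067,0.0005,-0.00,0.00,-0.63],[-0.0357,-0.0071,0.0005,-0.00,0.00,-0.63],[-0.0356,-0.0075,0.0005,-0.00,0.00,-0.63],[-0.0355,-0.0079,0.0005,-0.00,0.00,-0.63],[-0.0355,-0.0083,0.0005,-0.00,0.00,-0.63],[-0.0354,-0.0087,0.0005,-0.00,0.00,-0.63],[-0.0353,-0.0091,0.0005,-0.00,0.00,-0.63],[-0.0352,-0.0095,0.0005,-0.00,0.00,-0.63],[-0.0351,-0.0098,0.0005,-0.00,0.00,-0.63],[-0.0349,-0.0102,0.0005,-0.00,0.00,-0.63],[-0.0348,-0.0106,0.0005,-0.00,0.00,-0.63],[-0.0347,-0.0110,0.0005,-0.00,0.00,-0.63],[-0.0346,-0.0114,0.0005,-0.00,0.00,-0.63],[-0.0345,-0.0118,0.0004,-0.00,0.00,-0.63],[-0.0343,-0.0121,0.0004,-0.00,0.00,-0.63]]
```

View pics/w3.png

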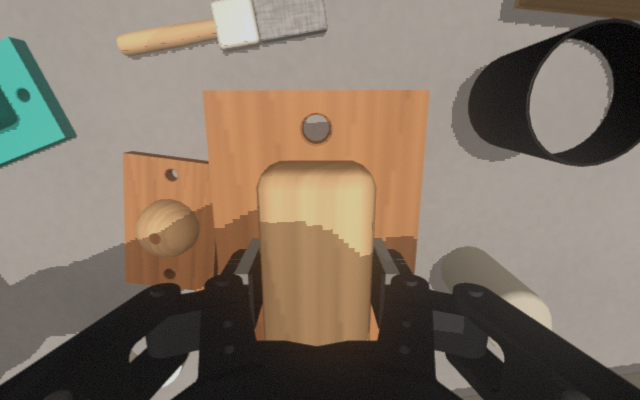

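>>> {"method": "play_rows", "body": {"increments": [[-0.02,-0.004,0,0,0,-0.3],[-0.036,-0.0065,0,0,0,-0.6],[-0.036,-0.007,0,0,0,-0.6],[-0.0355,-0.0075,0,0,0,-0.6],[-0.0355,-0.008,0,0,0,-0.6],[-0.0355,-0.0085,0,0,0,-0.6],[-0.0355,-0.0085,0,0,0,-0.6],[-0.035,-0.009,0,0,0,-0.6],[-0.035,-0.0095,0,0,0,-0.6],[-0.035,-0.01,0,0,0,-0.6]]}}

```text
time_s: 6.2
position: [511.2, 10.6, 198.8]
orientation: [-178.7, 0.2, 93.3]
ft_force: [1.2, 0.3, -2.6]
grip_width: 0.524
```

```bash
python3 - <<'E'
from h import *
from bench import env,cams
s=env.get_state();plan(s,(470,-212,205),(180,0,96.7),7)
E
```

```text
[[-0.0314,-0.0077,-0.0006,-0.19,0.03,-0.49],[-0.0313,-0.0080,-0.0006,-0.19,0.03,-0.49],[-0.0313,-0.0083,-0.0007,-0.19,0.03,-0.49],[-0.0312,-0.0085,-0.0007,-0.19,0.03,-0.49],[-0.0311,-0.0088,-0.0007,-0.19,0.03,-0.49],[-0.0310,-0.0090,-0.0008,-0.19,0.03,-0.49],[-0.0310,-0.0093,-0.0008,-0.19,0.03,-0.49]]
```

>>> {"method": "play_rows", "body": {"increments": [[-0.0315,-0.0075,-0.0015,-0.2,0,-0.5],[-0.031,-0.008,-0.0015,-0.2,0,-0.5],[-0.031,-0.0085,-0.0015,-0.2,0,-0.5],[-0.031,-0.0085,-0.0015,-0.2,0,-0.5],[-0.031,-0.009,-0.0015,-0.2,0,-0.5],[-0.025,-0.009,-0.001,-0.2,0,-0.5],[-0.018,-0.006,-0.001,-0.2,0,-0.3],[0,0,0,0,0,0],[0,0,0,0,0,0],[0,0,0,0,0,0]]}}

```text
time_s: 7.2
position: [458.6, -204.1, 201.3]
orientation: [-178.9, 0.0, 96.1]
ft_force: [-0.2, -0.5, -3.9]
grip_width: 0.525
```

```bash
python3 - <<'E'
from h import *
from bench import env,cams
import pickle
s=env.get_state();m=cams.camera_model("wrist");im=cams.camera("wrist")[:,:,::-1].copy();cv2.imwrite("pics/w4.png",im)
pickle.dump((s,m),open("w4.pkl","wb"));print(s["position"],s["orientation"],s["qd"])
E
```

```text
[ 458.59068597 -204.08615769  201.30824277] [-1.78875117e+02  3.04186631e-02  9.61352156e+01] [-0.63671061  0.53159096 -0.70683639  0.44914473 -0.79591473  0.05444213
 -0.04796445]
```

View pics/w4.png

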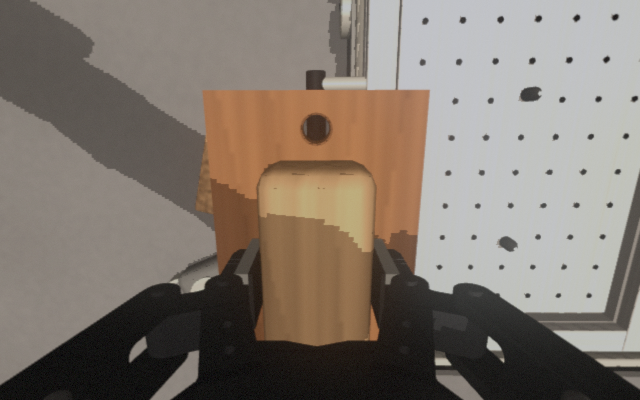

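```bash
python3 - <<'E'
from h import *
im=cv2.imread("pics/w4.png")
a=cv2.resize(im[75:115,500:560],None,fx=6,fy=6,interpolation=cv2.INTER_CUBIC)
b=cv2.resize(im[225:265,480:540],None,fx=6,fy=6,interpolation=cv2.INTER_CUBIC)
c=cv2.resize(im[85:165,196:316+120],None,fx=3,fy=3,interpolation=cv2.INTER_CUBIC)
cv2.imwrite("pics/w4c.png",np.vstack([np.hstack([a,b]),c[:240,:720]]))
E
```

```text
(no output)
```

View pics/w4c.png

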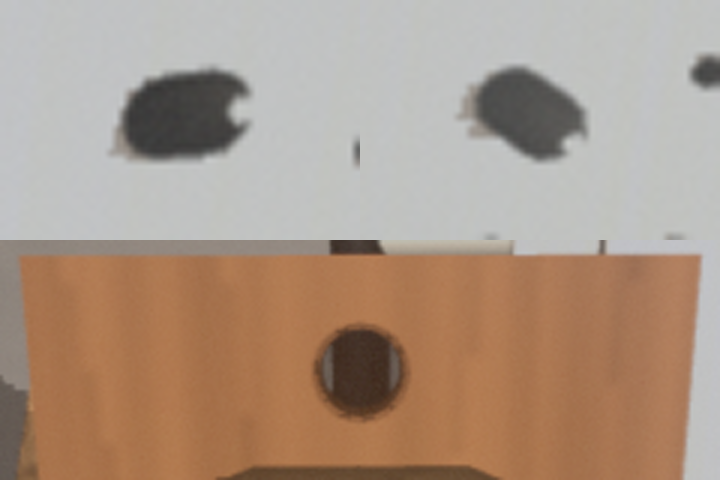

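```bash
python3 - <<'E'
from h import *
import pickle
from bench import cams
s,m=pickle.load(open("w4.pkl","rb"))
N=plane(m,[(540,93),(515.5,249.7)],105);F=plane(m,[(526.7,95),(505.8,242.2)],90)
for A in(N,F):
    d=A[0]-A[1];print(A.round(1),A.mean(0).round(1),np.linalg.norm(d),np.degrees(np.arctan2(-d[0],d[1])))
T=R.from_euler("xyz",s["orientation"],degrees=True);p=s["position"]
# mould top plane in tool frame: z_t = 25.7-18=7.7 ; tool z down => board top at tool z=+7.7
o,d=ray(m,[(316.3,128.7),(203.3,90.3),(429,90.3)])
ot=T.inv().apply(o-p);dt=T.inv().apply(d)
print("tool cam",ot); X=ot+dt*((7.7-ot[2])/dt[:,2])[:,None];print("hole, corners in tool",X.round(1))
E
```

```text
[[ 601.5 -109.2  105. ]
 [ 615.8 -225.   105. ]] [ 608.7 -167.1  105. ] 116.70023437744243 7.020999727377794
[[ 601.6 -109.7   90. ]
 [ 616.3 -224.9   90. ]] [ 609.  -167.3   90. ] 116.04544425217688 7.2872959384761415
tool cam [  66.12200796   -0.17532744 -142.25707874]
hole, corners in tool [[ 59.   -0.1   7.7]
 [ 75.4 -49.6   7.7]
 [ 75.5  49.3   7.7]]
```

```bash
python3 - <<'E'
from h import *
from bench import env,cams
s=env.get_state();plan(s,(609,-168,195),(180,0,97),7)
E
```

```text
[[0.0027,0.0219,0.0005,-0.16,0.00,-0.12],[0.0027,0.0219,0.0005,-0.16,0.00,-0.12],[0.0027,0.0219,0.0006,-0.16,0.00,-0.12],[0.0026,0.0219,0.0006,-0.16,0.00,-0.12],[0.0026,0.0219,0.0007,-0.16,0.00,-0.12],[0.0025,0.0219,0.0008,-0.16,0.00,-0.12],[0.0025,0.0219,0.0008,-0.16,0.00,-0.12]]
```

>>> {"method": "play_rows", "body": {"increments": [[0.0025,0.015,0,-0.2,0,-0.1],[0.003,0.025,0,-0.2,0,-0.1],[0.0025,0.025,0,-0.2,0,-0.1],[0.0025,0.025,0,-0.2,0,-0.1],[0.0025,0.025,0,-0.2,0,-0.1],[0.0025,0.018,0,-0.1,0,-0.1],[0.001,0.008,0,0,0,-0.1],[0,0,0,0,0,0],[0,0,0,0,0,0]]}}

```text
time_s: 8.15
position: [610.4, -154.0, 197.0]
orientation: [179.8, -0.4, 97.9]
ft_force: [-0.4, -0.3, -2.6]
grip_width: 0.527
```

```bash
python3 - <<'E'
from h import *
from bench import env,cams
s=env.get_state();plan(s,(609,-168,150),(180,0,97),4)
E
```

```text
[[-0.0035,-0.0009,0.0117,0.04,-0.10,0.24],[-0.0035,-0.0008,0.0117,0.04,-0.10,0.24],[-0.0035,-0.0008,0.0117,0.04,-0.10,0.24],[-0.0034,-0.0008,0.0118,0.04,-0.10,0.24]]
```

>>> {"method": "play_rows", "body": {"increments": [[-0.006,-0.001,0.006,0,-0.1,0.3],[-0.005,-0.001,0.011,0,-0.1,0.3],[-0.003,-0.001,0.011,0,-0.1,0.2],[0,0,0.01,0,-0.1,0.1],[0,0,0.004,0,0,0],[0,0,0,0,0,0],[0,0,0,0,0,0]]}}

```text
time_s: 8.85
position: [605.0, -171.6, 150.3]
orientation: [-179.9, 0.0, 96.7]
ft_force: [-0.2, 0.0, -1.7]
grip_width: 0.53
```

```bash
python3 - <<'E'
from h import *
from bench import env,cams
for n in("scene","side","wrist"):
    cv2.imwrite(f"pics/{n}5.png",cams.camera(n)[:,:,::-1])
a=cv2.imread("pics/scene5.png")[205:355,155:345];b=cv2.imread("pics/side5.png")[190:340,290:480]
cv2.imwrite("pics/p5.png",np.hstack([cv2.resize(a,(400,316)),cv2.resize(b,(400,316))]))
s=env.get_state();print(s["position"],s["orientation"]);plan(s,(609,-168,130),(180,0,97),2)
E
```

```text
[ 605.36196225 -171.52312505  150.82316869] [-1.79923936e+02  2.49320591e-02  9.66972343e+01]
[[0.0015,0.0020,0.0104,-0.04,0.01,-0.15],[0.0015,0.0020,0.0104,-0.04,0.01,-0.15]]
```

View pics/p5.png

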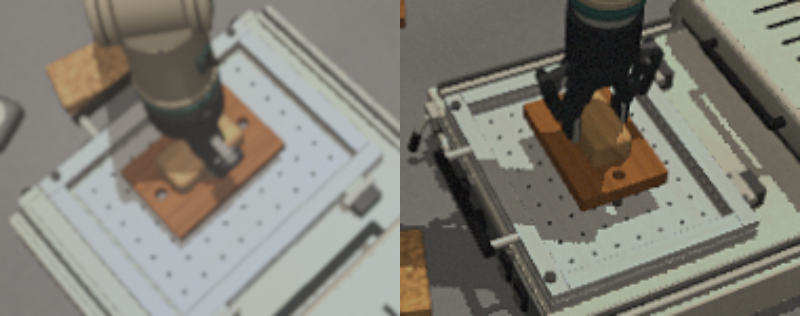

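View pics/wrist5.png

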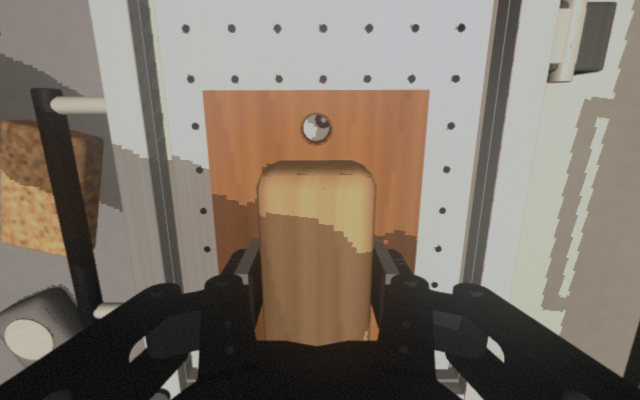

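>>> {"method": "play_rows", "body": {"increments": [[0.002,0.002,0.003,0,0,-0.15],[0.001,0.0015,0.004,0,0,-0.15],[0,0,0.003,0,0,0],[0,0,0,0,0,0],[0,0,0,0,0,0]]}}

```text
time_s: 9.5
position: [609.7, -167.3, 140.8]
orientation: [180.0, 0.0, 97.1]
ft_force: [0.1, -0.0, -3.4]
grip_width: 0.527
```

```bash
python3 - <<'E'
from h import *
from bench import env,cams
import pickle
s=env.get_state();m=cams.camera_model("wrist");im=cams.camera("wrist")[:,:,::-1];cv2.imwrite("pics/w6.png",im[85:165,256:376].repeat(5,0).repeat(5,1))
T=R.from_euler("xyz",s["orientation"],degrees=True)
print(s["position"],s["orientation"],proj(m,s["position"]+T.apply([58.6,0,7.7])))
for P in([601.7,-110,105],[601.7,-110,90]): print(proj(m,P))
plan(s,(609,-168,130),(180,0,97),2)
E
```

```text
[ 609.73621538 -167.26952826  140.83532046] [1.79961266e+02 4.34128791e-02 9.70908372e+01] [[316.45032138 129.6715388 ]]
[[314.66220789 128.40668684]]
[[314.75640251 127.15690338]]
[[-0.0003,-0.0004,0.0054,0.02,0.02,0.05],[-0.0003,-0.0004,0.0054,0.02,0.02,0.05]]
```

View pics/w6.png

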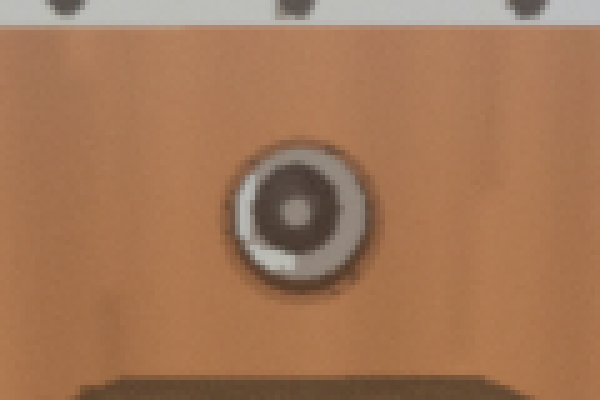

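>>> {"method": "play_rows", "body": {"increments": [[-0.0004,-0.0006,0.005,0,0,0],[0,0,0.006,0,0,0],[0,0,0.006,0,0,0],[0,0,0.004,0,0,0],[0,0,0.002,0,0,0],[0,0,0.0,0,0,0],[0,0,0,0,0,0]]}}

```text
time_s: 10.25
position: [609.1, -168.1, 115.9]
orientation: [180.0, 0.0, 97.1]
ft_force: [-0.2, -0.1, -2.1]
grip_width: 0.527
```

```bash
python3 - <<'E'
from h import *
from bench import env,cams
s=env.get_state();m=cams.camera_model("wrist");im=cams.camera("wrist")[:,:,::-1];cv2.imwrite("pics/w7.png",im[85:165,256:376].repeat(5,0).repeat(5,1))
print(s["position"],s["orientation"],s["ft_force"])
E
```

```text
[ 609.10253805 -168.13334615  115.86520788] [1.79959448e+02 4.63063135e-02 9.70633557e+01] [-0.16308857 -0.08051134 -2.14306249]
```

View pics/w7.png

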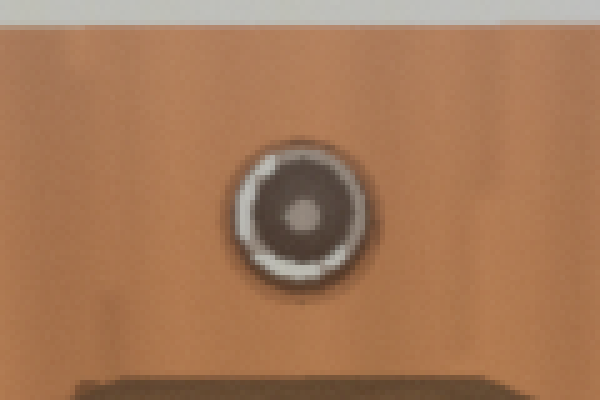

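>>> {"method": "play_rows", "body": {"increments": [[0,0,0.002,0,0,0],[0,0,0.002,0,0,0],[0,0,0.001,0,0,0]]}}

```text
time_s: 10.6
position: [609.1, -168.1, 115.8]
orientation: [179.9, -0.0, 97.1]
ft_force: [-1.1, 1.6, -1.3]
grip_width: 0.531
```

>>> {"method": "play_rows", "body": {"increments": [[0,0,0.005,0,0,0],[0,0,0.005,0,0,0]]}}

```text
time_s: 10.8
position: [609.2, -168.1, 115.7]
orientation: [179.7, -0.1, 97.1]
ft_force: [-8.6, 4.2, 35.6]
grip_width: 0.526
```

>>> {"method": "play_rows", "body": {"increments": [[0,0,-0.0005,0,0,0],[0,0,0,0,0,0]]}}

```text
time_s: 11.0
position: [609.7, -168.2, 118.5]
orientation: [179.6, -0.1, 97.1]
ft_force: [-0.4, 0.3, -2.9]
grip_width: 0.527
```

>>> {"method": "play_rows", "body": {"increments": [[0,0,0,0,0,0],[0,0,0,0,0,0],[0,0,0,0,0,0],[0,0,0,0,0,0],[0,0,0,0,0,0]], "gripper": 0}}

```text
time_s: 11.5
position: [610.9, -168.8, 117.4]
orientation: [179.5, -0.0, 97.1]
ft_force: [1.0, 1.0, 0.1]
grip_width: 1.003
```

>>> {"method": "play_rows", "body": {"increments": [[0,0,-0.005,0,0,0],[0,0,-0.01,0,0,0],[0,0,-0.02,0,0,0],[0,0,-0.03,0,0,0],[0,0,-0.03,0,0,0],[0,0,-0.015,0,0,0],[0,0,0,0,0,0],[0,0,0,0,0,0]]}}

```text
time_s: 12.3
position: [610.1, -169.5, 235.5]
orientation: [179.4, 0.0, 97.1]
ft_force: [-0.2, -0.2, -0.4]
grip_width: 1.001
```

```bash
python3 - <<'E'
from h import *
from bench import env,cams
import pickle
s=env.get_state();m=cams.camera_model("wrist");pickle.dump((s,m),open("w8.pkl","wb"))
for n in("scene","side","wrist"):
    cv2.imwrite(f"pics/{n}8.png",cams.camera(n)[:,:,::-1])
a=cv2.imread("pics/scene8.png")[205:355,155:345];b=cv2.imread("pics/side8.png")[190:340,290:480]
cv2.imwrite("pics/p8.png",np.hstack([cv2.resize(a,(400,316)),cv2.resize(b,(400,316))]))
print(s["position"],s["orientation"],s["time_s"])
E
```

```text
[ 610.10647599 -169.45896254  235.47842931] [1.79400387e+02 3.52322190e-02 9.70544042e+01] 12.3
```

View pics/p8.png

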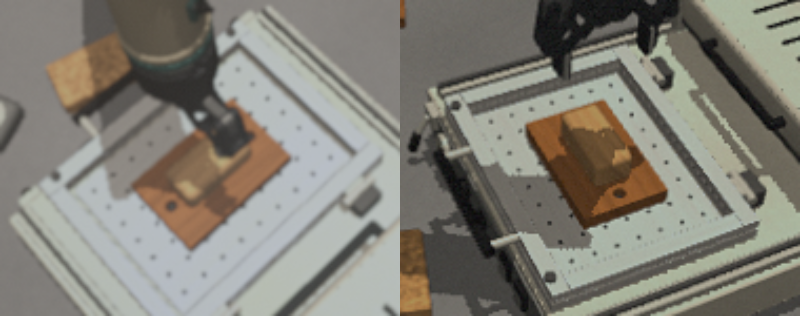

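View pics/wrist8.png

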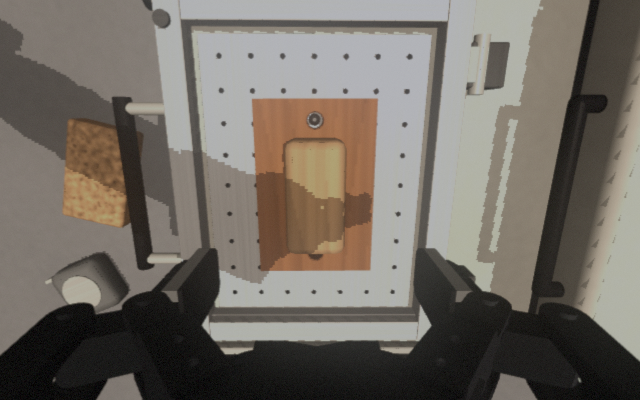

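```bash
python3 - <<'E'
from h import *
import pickle
s,m=pickle.load(open("w8.pkl","rb"))
im=cv2.imread("pics/wrist8.png")
C=np.array([609.2,-167.7]);a=np.radians(7);ux=np.array([np.cos(a),np.sin(a)]);uy=np.array([-np.sin(a),np.cos(a)])
for z in(108,111):
    pts=[np.r_[C+ux*sx*50+uy*sy*75,z] for sx,sy in((-1,1),(1,1),(1,-1),(-1,-1))];print(z,proj(m,pts).round(1).tolist())
print(proj(m,[np.r_[C+uy*58,108]]))
hsv=cv2.cvtColor(im,cv2.COLOR_BGR2HSV);k=cv2.inRange(hsv,(3,80,40),(17,255,255));k[:90]=0;k[285:]=0;k[:,:240]=0;k[:,390:]=0
c=max(cv2.findContours(k,cv2.RETR_EXTERNAL,cv2.CHAIN_APPROX_NONE)[0],key=cv2.contourArea)
print(cv2.approxPolyDP(cv2.convexHull(c),4,True).reshape(-1,2).tolist())
cv2.imwrite("pics/w8c.png",cv2.resize(im[90:280,245:385],None,fx=3,fy=3,interpolation=cv2.INTER_CUBIC))
# handle bar ends z=109 top
print(plane(m,[(123,97),(145,268)],106))
E
```

```text
108 [[250.7, 98.1], [376.9, 98.5], [368.6, 270.1], [259.0, 270.5]]
111 [[250.0, 98.0], [377.6, 98.3], [369.1, 271.7], [258.5, 272.0]]
[[313.92619627 120.36931329]]
[[376, 99], [369, 269], [261, 270], [252, 99]]
[[ 449.76125828 -111.05869021  106.        ]
 [ 465.30330451 -259.05974521  106.        ]]
```

View pics/w8c.png

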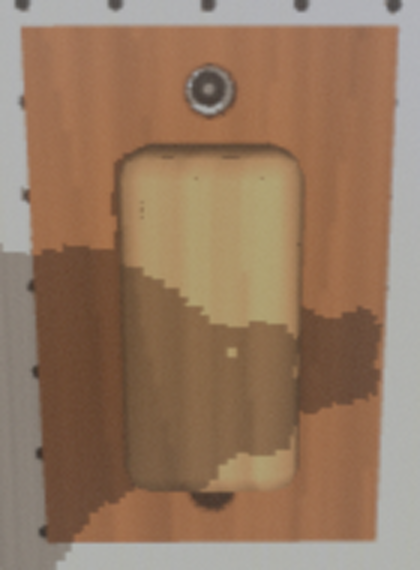

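```bash
python3 - <<'E'
from h import *
from bench import env
plan(env.get_state(),(456,-186,170),(180,0,97),8)
E
```

```text
[[0.0003,-0.0194,0.0079,0.06,-0.00,0.01],[0.0003,-0.0194,0.0079,0.06,-0.00,0.01],[0.0003,-0.0194,0.0079,0.06,-0.00,0.01],[0.0003,-0.0194,0.0079,0.06,-0.00,0.01],[0.0003,-0.0193,0.0079,0.06,-0.00,0.01],[0.0003,-0.0193,0.0080,0.06,-0.00,0.01],[0.0003,-0.0193,0.0080,0.06,-0.00,0.01],[0.0003,-0.0193,0.0080,0.06,-0.00,0.01]]
```

>>> {"method": "play_rows", "body": {"increments": [[0,-0.01,0,0.05,0,0],[0,-0.022,0,0.05,0,0],[0,-0.024,0.005,0.05,0,0],[0,-0.024,0.01,0.1,0,0],[0,-0.024,0.012,0.1,0,0],[0,-0.024,0.012,0.1,0,0],[0,-0.016,0.012,0.1,0,0],[0,-0.007,0.01,0,0,0],[0,0,0,0,0,0],[0,0,0,0,0,0]], "gripper": 0.62}}

```text
time_s: 13.45
position: [441.9, -186.7, 164.2]
orientation: [-178.9, -0.4, 97.0]
ft_force: [0.3, -0.1, -0.8]
grip_width: 0.38
```

```bash
python3 - <<'E'
from h import *
from bench import env,cams
import pickle
s=env.get_state();m=cams.camera_model("wrist");pickle.dump((s,m),open("w9.pkl","wb"))
cv2.imwrite("pics/w9.png",cams.camera("wrist")[:,:,::-1])
print(s["position"],s["orientation"],s["grip_width"])
plan(s,(456,-186,125),(180,0,97),4)
E
```

```text
[ 441.90627334 -186.70983969  164.15384472] [-178.90468899   -0.35994516   96.9593969 ] 0.3796812813811429
[[-0.0003,0.0037,0.0097,-0.27,-0.09,-0.01],[-0.0003,0.0037,0.0097,-0.27,-0.09,-0.01],[-0.0003,0.0036,0.0098,-0.27,-0.09,-0.01],[-0.0003,0.0036,0.0098,-0.27,-0.09,-0.01]]
```

View pics/w9.png

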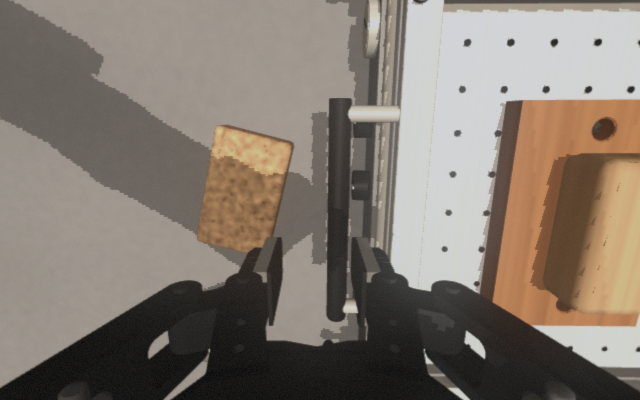

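```bash
python3 - <<'E'
from h import *
import pickle
s,m=pickle.load(open("w9.pkl","rb"))
B=plane(m,[(340,98),(336.5,319)],102);print(B,B.mean(0),np.degrees(np.arctan2(*((B[1]-B[0])[:2]*[1,-1]))))
E
```

```text
[[ 445.701147   -110.78555658  102.        ]
 [ 464.57350523 -261.58925513  102.        ]] [ 455.13732612 -186.18740586  102.        ] 7.13320726446938
```

>>> {"method": "play_rows", "body": {"increments": [[0,0.006,0.004,-0.4,-0.1,0],[0,0.004,0.008,-0.4,-0.1,0],[0,0.002,0.01,-0.2,-0.1,0],[0,0,0.01,0,0,0],[0,0,0.003,0,0,0],[0,0,0,0,0,0],[0,0,0,0,0,0]]}}

```text
time_s: 14.2
position: [457.2, -184.5, 125.9]
orientation: [179.9, 0.0, 97.1]
ft_force: [0.4, -0.5, 0.3]
grip_width: 0.382
```

```bash
python3 - <<'E'
from h import *
from bench import env,cams
s=env.get_state();plan(s,(454.5,-186,118),(180,0,97),2)
E
```

```text
[[-0.0006,-0.0014,0.0039,0.04,0.00,0.06],[-0.0006,-0.0014,0.0039,0.04,0.00,0.06]]
```

>>> {"method": "play_rows", "body": {"increments": [[-0.001,-0.0015,0.003,0,0,0],[0,-0.001,0.002,0,0,0],[0,0,0,0,0,0],[0,0,0,0,0,0]]}}

```text
time_s: 14.6
position: [454.8, -186.4, 121.1]
orientation: [179.9, 0.0, 97.1]
ft_force: [-0.4, -0.2, -0.5]
grip_width: 0.379
```

```bash
python3 - <<'E'
from h import *
from bench import env,cams
s=env.get_state();print(s["position"]);plan(s,(454.5,-186,86),(180,0,97),5)
cv2.imwrite("pics/w10.png",cams.camera("wrist")[:,:,::-1])
E
```

```text
[ 454.82389315 -186.36891985  121.07989914]
[[0.0001,-0.0001,0.0070,0.03,0.01,0.02],[0.0001,-0.0001,0.0070,0.03,0.01,0.02],[0.0001,-0.0001,0.0070,0.03,0.01,0.02],[0.0001,-0.0001,0.0070,0.03,0.01,0.02],[0.0001,-0.0001,0.0070,0.03,0.01,0.02]]
```

View pics/w10.png

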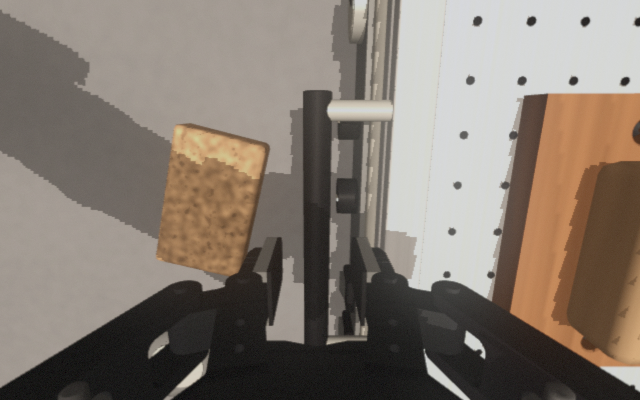

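>>> {"method": "play_rows", "body": {"increments": [[0,0,0.006,0,0,0],[0,0,0.008,0,0,0],[0,0,0.009,0,0,0],[0,0,0.007,0,0,0],[0,0,0.003,0,0,0],[0,0,0,0,0,0]]}}

```text
time_s: 15.25
position: [454.8, -186.1, 84.7]
orientation: [179.9, 0.0, 97.1]
ft_force: [0.2, 0.3, -0.3]
grip_width: 0.378
```

>>> {"method": "play_rows", "body": {"increments": [[0,0,0,0,0,0],[0,0,0,0,0,0],[0,0,0,0,0,0],[0,0,0,0,0,0],[0,0,0,0,0,0]], "gripper": 1}}

```text
time_s: 15.75
position: [454.9, -186.2, 84.7]
orientation: [179.9, 0.0, 97.1]
ft_force: [-0.2, 0.0, -2.7]
grip_width: 0.137
```

>>> {"method": "play_rows", "body": {"increments": [[0,0,-0.0075,0,0,0],[0,0.0005,-0.0125,0,0,0],[0,0.001,-0.0125,0,0,0],[0,0.0015,-0.0125,0,0,0],[0,0.002,-0.0125,0,0,0],[0,0.003,-0.012,0,0,0]]}}

```text
time_s: 16.35
position: [463.6, -185.1, 156.6]
orientation: [179.9, 0.1, 97.1]
ft_force: [2.1, -1.0, -7.1]
grip_width: 0.144
```

```bash
cat >> h.py <<'E'
def theta(s,x0=454.9,y0=-186.2,z0=84.7):
    a=np.radians(7);p=np.array(s["position"]);dx=(p[0]-x0)*np.cos(a)+(p[1]-y0)*np.sin(a);dz=p[2]-z0
    print("theta from z,x,pos",np.degrees([np.arcsin(dz/285),np.arccos(min(1,1-dx/285)),np.arctan2(dz,285-dx)]),"radius",np.hypot(dz,285-dx),"lat",-(p[0]-x0)*np.sin(a)+(p[1]-y0)*np.cos(a))
E
python3 - <<'E'
from h import *
from bench import env,cams
s=env.get_state();print(s["position"],s["orientation"],s["ft_force"],s["grip_width"],s["moment"]);theta(s)
E
```

```text
[ 463.56178656 -185.13397795  156.62444412] [1.79895151e+02 7.06406994e-02 9.71044518e+01] [ 2.08283057 -1.01702718 -7.09332671] 0.14359930478719962 [-0.18286658 -0.02042974 -0.06278011]
theta from z,x,pos [14.61759203 14.21561441 14.59237771] radius 285.48173279921775 lat 0.002469841777388071
```

>>> {"method": "play_rows", "body": {"increments": [[0,0.004,-0.0135,0,0,0],[0,0.005,-0.014,0,0,0],[0,0.0055,-0.014,0,0,0],[0,0.0065,-0.0135,0,0,0],[0,0.007,-0.013,0,0,0],[0,0.0075,-0.0125,0,0,0]]}}

```text
time_s: 16.95
position: [498.9, -180.9, 241.3]
orientation: [179.9, 0.2, 97.1]
ft_force: [4.6, -1.8, -9.2]
grip_width: 0.14
```

```bash
python3 - <<'E'
from h import *
from bench import env,cams
s=env.get_state();print(s["position"],s["orientation"],s["ft_force"],s["grip_width"],s["moment"]);theta(s)
E
```

```text
[ 498.94734526 -180.94833969  241.32175859] [179.87858532   0.22960881  97.06114127] [ 4.5867648  -1.80912547 -9.15248154] 0.1396895165895542 [-0.22235423 -0.76945398 -0.0467337 ]
theta from z,x,pos [33.33614863 32.39718527 33.05818933] radius 287.12096261033577 lat -0.15550581303690958
```

>>> {"method": "play_rows", "body": {"increments": [[0,0.0085,-0.012,0,0,0],[0,0.009,-0.0115,0,0,0],[0,0.008,-0.008,0,0,0],[0,0.005,-0.005,0,0,0],[0,0.002,-0.002,0,0,0],[0,0,0,0,0,0],[0,0,0,0,0,0],[0,0,0,0,0,0]]}}

```text
time_s: 17.75
position: [527.5, -177.5, 280.1]
orientation: [-179.6, 0.2, 97.0]
ft_force: [0.4, -1.8, -6.5]
grip_width: 0.138
```

```bash
python3 - <<'E'
from h import *
from bench import env,cams
s=env.get_state();print(s["position"],s["orientation"],s["ft_force"],s["grip_width"],s["moment"],s["qd"]);theta(s)
E
```

```text
[ 527.46460399 -177.54039425  280.14091852] [-179.58468625    0.24622197   96.97698112] [ 0.38103475 -1.7712186  -6.52788942] 0.13839616909017094 [-0.33123275  0.17103989 -0.01937664] [ 0.07369698  0.08794443 -0.06418672  0.41736263 -0.11002106 -0.27530666
 -0.01349952]
theta from z,x,pos [43.29521795 41.962531   42.68333462] radius 288.28395360595 lat -0.24834227621328608
```

>>> {"method": "play_rows", "body": {"increments": [[0,0.004,-0.004,0,0,0],[0,0.003,-0.003,0,0,0],[0,0,0,0,0,0],[0,0,0,0,0,0],[0,0,0,0,0,0],[0,0,0,0,0,0]]}}

```text
time_s: 18.35
position: [534.2, -176.8, 287.8]
orientation: [-179.5, 0.2, 96.9]
ft_force: [-0.3, -1.8, -4.8]
grip_width: 0.136
```

```bash
python3 - <<'E'
from h import *
from bench import env,cams
s=env.get_state();theta(s)
for n in("scene","side"): cv2.imwrite(f"pics/{n}11.png",cams.camera(n)[:,:,::-1])
s=env.get_state();print(s["position"],s["orientation"],s["ft_force"],s["grip_width"],s["qd"]);theta(s)
E
```

```text
theta from z,x,pos [45.43849956 43.95045024 44.70230838] radius 288.67657787843564 lat -0.3034143045700688
[ 534.16261018 -176.73684164  287.74052538] [-179.52407225    0.20987735   96.9324366 ] [-0.44155494 -1.31470546 -2.347364  ] 0.13598397994506367 [ 0.08121161  0.04332414  0.12366623  0.01167173 -0.0900503  -0.12158851
  0.04919693]
theta from z,x,pos [45.43239231 43.95278093 44.70042438] radius 288.6558640208238 lat -0.26706084311981115
```

View pics/side11.png

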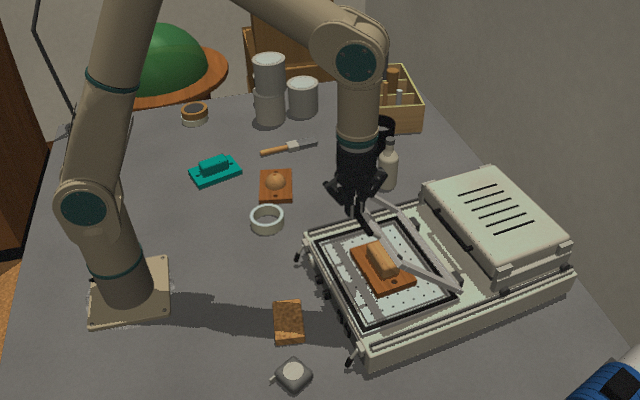

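View pics/scene11.png

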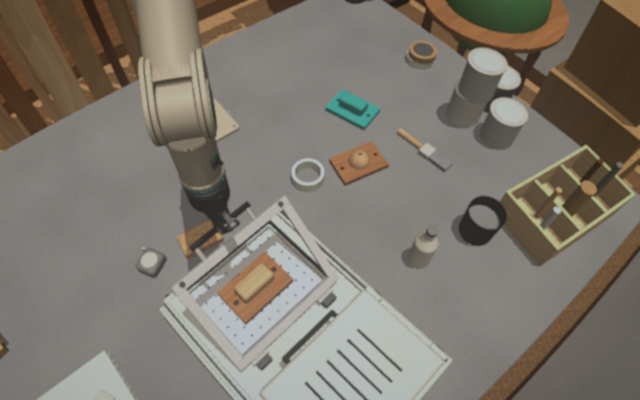

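```bash
python3 - <<'E'
from h import *
from bench import env,cams
S=cams.camera_model("scene");D=cams.camera_model("side")
a=np.radians(7);ux=np.array([np.cos(a),np.sin(a),0]);uy=np.array([-np.sin(a),np.cos(a),0]);C=np.array([609.2,-167.7,0]);Hn=C+130*ux+[0,0,102]
imS=cv2.imread("pics/scene11.png");imD=cv2.imread("pics/side11.png")
for m,im in((S,imS),(D,imD)):
  for th,col in((.70,(255,0,0)),(.78,(0,255,0)),(.86,(0,0,255))):
    e=-np.cos(th)*ux+[0,0,np.sin(th)]; n=np.sin(th)*ux+[0,0,np.cos(th)]
    q=proj(m,[Hn+e*250+n*6+uy*150,Hn+e*250+n*6-uy*150,Hn+e*285+uy*75,Hn+e*285-uy*75])
    for u in q: cv2.circle(im,tuple(int(round(v*8)) for v in u),10,col,-1,shift=3)
  for sx,sy in((-1,1),(1,1),(1,-1),(-1,-1)):
    u=proj(m,[C+ux*50*sx+uy*75*sy+[0,0,108]])[0];cv2.circle(im,tuple(int(round(v*8)) for v in u),8,(255,255,0),-1,shift=3)
cv2.imwrite("pics/chk.png",np.hstack([cv2.resize(imS[190:350,160:350],(390,328),interpolation=2),cv2.resize(imD[180:340,290:480],(390,328),interpolation=2)]))
E
```

```text
(no output)
```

View pics/chk.png

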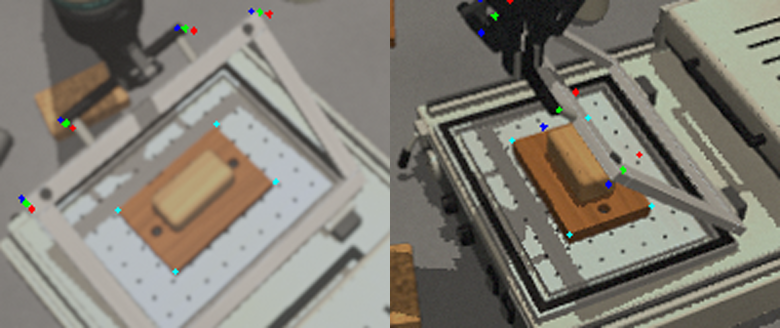

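The check picture shows the frame's front corners and bar ends on the green (0.78 rad) marks. In the side view, the near corner at (620,165) matches green. The mould's corners sit on the marks drawn for its home position. I'll do one last steadiness check and hand in.

```bash
python3 - <<'E'
from h import *
from bench import env,ticket
s=env.get_state();print(s["time_s"],s["position"],s["ft_force"],s["grip_width"],abs(s["qd"]).max());theta(s)
print(ticket.hand_in())
E
```

```text
18.45 [ 534.16261018 -176.73684164  287.74052538] [-0.44155494 -1.31470546 -2.347364  ] 0.13598397994506367 0.12366622594004634
theta from z,x,pos [45.43239231 43.95278093 44.70042438] radius 288.6558640208238 lat -0.26706084311981115
the job is handed in; nothing more can be done
None
```

The cobblestone mould is seated on both pegs and released. The arm is holding the clamp frame by its handle at about 45 degrees. I handed the job in at 18.45 s, and it gave no verdict.

- **Mould:** I gripped it by its block and lowered it through the window. I saw the left peg centred in its hole, but the block hid most of the right one. After I let go, the board's outline in the wrist picture matched the home position to about 2 pixels. With the frame raised, both fixed cameras still showed it there.
- **Frame:** The angle from the gripper's position was 44 to 45.4 degrees, and the scene and side pictures agreed with about 0.78 rad. The fingers had stopped on the bar, and the fastest joint was turning at about 0.12 degrees/s.
- **Bench:** The other things look unmoved in the last pictures. I did not measure them.

Some checks disagreed or fell short:
- **Press-down:** I pushed the mould down to about 36 N to be sure it was home. When I eased off while still gripping, the tool sprang up about 3 mm, so the mould dropped the last bit when I let go. The pictures afterwards showed it fully down.
- **Handle radius:** The gripper's path came out at about 288.7 mm from the hinge, against the stated 285 mm. Either the bar shifted slightly in the pads or my hinge position is a little off.
- **Grip force:** I could not read the finger force on the handle directly. I took the hold from the finger opening (about 11.6 mm read, on a 14 mm bar) and from the frame staying up.

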